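# Put the mixed-up lids back on their own dishes

### The job

After the washing-up the wooden lids of the three stoneware dishes were put back on the wrong dishes: put each lid on the dish whose shape it matches, lowered gently until it sits fully home on the rim. The empty cork pot mat is a clear place to rest a lid in the meantime. Leave the dishes standing where they are and do not disturb the other things around them.

Things in the scene. Friction and masses are not known exactly. Their poses are not given: they have to be found in the camera images.
- dish_square: Stoneware dish, grey-blue glaze, open on top, loose (about 0.65 kg), 55 mm high, walls 7 mm, standing on the black glass hob covers (top 32 mm above the worktop); outside 90 x 90 mm, mouth 76 x 76 mm. Origin: centre of the underside, x and y along the sides, z up.
- dish_round: Stoneware dish, grey-blue glaze, open on top, loose (about 0.65 kg), 55 mm high, walls 7 mm, standing on the black glass hob covers (top 32 mm above the worktop); outside diameter 94 mm, mouth 80 mm. Origin: centre of the underside, z up.
- dish_long: Stoneware dish, grey-blue glaze, open on top, loose (about 0.65 kg), 55 mm high, walls 7 mm, standing on the black glass hob covers (top 32 mm above the worktop); rectangular, outside 124 mm (x) by 72 mm (y), mouth 110 x 58 mm. Origin: centre of the underside, z up.
- lid_square: Light wooden lid, square, 90 x 90 mm, for the square dish, any quarter turn. 10 mm deep white seal ring below (4 mm play all round in its dish), 8 mm plate, bar handle 46 (x) x 16 (y) x 24 mm. Origin: centre under the ring; plate top at z 18, handle top 42 mm. About 0.14 kg. Seated, origin 45 mm above its dish's; on a wrong dish it perches 55 mm above. Starts on the round dish.
- lid_round: Light wooden lid, round, diameter 94 mm, for the round dish, any turn. 10 mm deep white seal ring below (4 mm play all round in its dish), 8 mm plate, bar handle 46 (x) x 16 (y) x 24 mm. Origin: centre under the ring; plate top at z 18, handle top 42 mm. About 0.14 kg. Seated, origin 45 mm above its dish's; on a wrong dish it perches 55 mm above. Starts on the long dish.
- lid_long: Light wooden lid, rectangular, 124 mm (x) by 72 mm (y), for the long dish, either way round. 10 mm deep white seal ring below (4 mm play all round in its dish), 8 mm plate, bar handle 46 (x) x 16 (y) x 24 mm. Origin: centre under the ring; plate top at z 18, handle top 42 mm. About 0.14 kg. Seated, origin 45 mm above its dish's; on a wrong dish it perches 55 mm above. Starts on the square dish.
- pot_mat: Round cork pot mat, diameter 130 mm, 10 mm thick, lying fixed on the hob covers, empty. Origin: centre of its underside; its top, on which a lid can rest, is 10 mm above the origin.
- salt_shaker: Bystander: glass salt shaker with a grey cap, 44 mm across, 90 mm high, loose. Origin: centre of the underside.
- tomato_tin: Bystander: red food tin with a grey metal top, 75 mm across, 58 mm high, loose. Origin: centre of the underside.
- egg_timer: Bystander: round kitchen timer, red dome on a cream base, 63 mm across, 50 mm high, loose. Origin: centre of the underside.
Mind the look-alikes: they are no part of the job. Leave any pink look-alike of the dish_round alone.

How it is judged:
By the outcome, as a careful person would: the job done as asked, in the order asked, and still so for the second after the job is handed in, with the robot touching nothing.
It also fails if it takes over 104 s, if anything falls off the work surface, if the arm or the gripper's body presses on something with over 40 N, if the wrist force passes 120 N, or if a joint passes its speed limit or range.

### The arm

A 6-joint arm with a two-finger parallel gripper is mounted at the origin on a cart in front of the work surface, level with it; the furniture and walls round the work are solid. World frame = base frame: x ahead of the robot, y to its left, z up, the work surface at z = 0. Lengths are in mm, angles in rad, forces in N, time in s.
With the tool pointing down it reaches from about 350 to 975 mm from the base axis. Payload 17.4 kg.
Tool frame: the origin (TCP) lies on the centre line of the jaws, within the pads' length; the fingertips stand 11 mm ahead of it and the grasp point (between the pads) lies 8 mm behind it; z points along the fingers, y is the line along which they close (so a half turn about z gives the same grasp; the last joint's range is limited). The gripper opens to 85 mm and grips with 20 to 120 N. Pads are 22 mm wide; open, the fingers measure 114 mm over their backs; the gripper's body (76 mm by 85 mm) begins 54 mm behind the grasp point. The pads swing forward as they close: fully open they stand 13 mm farther back than shut.
Start: joints at [1.103, 0.116, 1.442, -0, 1.584, -0.038], TCP at [281.273, 613.61, 242.303] pointing down, gripper open.
Joint ranges: [-2.83, 2.83], [-0.83, 2.19], [0.07, 2.5], [-1.14, 4.28], [0.01, 3], [-2.97, 2.97]. Speed limits (rad/s): [1.89, 1.89, 2.22, 3.14, 3.14, 3.14].

### API

Orientations are given as a unit quaternion [x, y, z, w].
In Python, from station import r gives the robot as it stands.
- The arm moves only by the shell command python3 -m inch 'ROWS' [OPENING] [FORCE]. ROWS is JSON, a list of rows, each a list of 4 numbers: the shift along the tool's x, y, z in m, then the turn about the tool's z in rad. In form: [[tx, ty, tz, twist], ...]. A call has 1 to 20 rows; each row is the pose to reach, as a shift and turn from the pose commanded when the call began, along the tool's axes at that moment; what a row does not reach only later rows make up. A row lasts 1/10 s, in which the tool goes at most 50 mm and 8.59 degrees, less where a joint would pass 70% of its speed; a pose out of reach is approached as far as the arm can. A call with a gripper value outside its range is refused whole. OPENING is the opening, from -1 (shut) to 1 (fully open), set as the call begins (- or left out, the last holds). The fingers move at their own pace and stop on an object; FORCE is the grip in N (left out, the last holds). Time passes only in rows, so rows that repeat a pose let the fingers close. It gives the time, the measured TCP pose, the force, the opening and the grip force at its end, in the units of the state.
- r.read_state(): the state, without advancing time (a new reading comes with each control period).
- r.snapshot(name): name is "scene" or "top" or "wrist"; returns the picture (400x640x3 uint8, blue, green, red); there is no depth.
- r.camera_params(name): a dict with "fx", "fy", "cx", "cy" (pixels), "camera_from_world" (4x4, takes a point from world to camera coordinates). Camera axes: x right, y up, looking along -z (the intrinsics and any distortion apply to the point x, -y, -z); pixel columns grow to the right and rows downward; lengths in mm; the calibration is good to about 2 mm. A picture is of the moment at which its call begins: read the wrist's pose just before it. camera_params takes no time and is no camera call; for the wrist camera it gives the pose at the moment of the call.
- r.job_done(): hands the job in; it is judged then, once.
Trained networks look in the newest picture that a camera, given by its name, has taken for a name from the list of things; names that differ only in an ending like _2 or _b are one class to them, and where a whole thing is asked for, a point or a joint stands for the part that bears it (a point fixed in the world has none). Each returns a list of dicts, best first, with "score" (0 to 1); they miss things now and then, are a little off and sometimes report something else, mostly with a low value. They report only what shows in the picture. A call takes as long as a camera call. They do not tell look-alikes from the thing itself.
- r.boxes_of(camera, query): "xyz" ([x, y, z] in mm, in world coordinates, good to about 4 mm: the middle of the surface that is visible of it).
- r.outline_of(camera, query): "region" (400x640 bool, what is visible of it).
The state is a dict: "time": time; "joints": joint angles; "dq": joint speeds; "tau": joint torques, N m; "tcp_pos": TCP position; "eef_rot": TCP orientation; "wrist_force": force on the tool from outside, world axes, zero at the start; "wrist_torque": the same for the moment, N m; "opening": opening from 0.0 (shut) to 1.0 (fully open); "finger_force": force on a finger pad.
Only numpy, scipy, OpenCV 4.12 (cv2) and the standard library are available. Lean on these libraries where they do the work, as an engineer would, in place of code of your own. Each camera call takes 0.05 s, during which the arm holds its last target. There are 200 camera calls.

## Working session

There is one attempt and no reset: what is moved stays moved. The work goes in short steps, Python scripts to look and compute and a shell command to move; the robot and the scene stay as the last step left them, time stands still between calls to the robot, and variables do not carry over. Pictures are saved under pics/ and viewed, at most 14 in all, crops included, and the job is handed in when it is done.

```bash
mkdir -p pics; ls; python3 - <<'E'
from station import r
import cv2
s=r.read_state(); print(s)
for c in("scene","top"):
    cv2.imwrite(f"pics/{c}0.png",r.snapshot(c)); 
    for q in "dish_square dish_round dish_long lid_square lid_round lid_long pot_mat salt_shaker tomato_tin egg_timer".split():
        print(c,q,[( [round(v) for v in d["xyz"]],round(d["score"],2)) for d in r.boxes_of(c,q)])
E
```

```text
pics
{'time': 0.0, 'joints': array([ 1.10321036e+00,  1.16468989e-01,  1.44230645e+00,  8.47113460e-06,
        1.58401016e+00, -3.77986361e-02]), 'dq': array([-3.03023615e-04,  1.30797076e-03,  7.40666502e-05, -1.47072748e-03,
        5.34615261e-04,  5.86335068e-04]), 'tau': array([-4.67957616e-04, -7.32016969e+01, -6.32464957e+01, -1.30325825e-04,
        6.69101224e-03,  1.48910243e-05]), 'tcp_pos': array([281.17361691, 613.43344993, 241.54805633]), 'eef_rot': array([ 2.13243452e-01,  9.76998912e-01, -5.76473946e-04, -1.53226482e-04]), 'wrist_force': array([-0.33368742,  0.28418651, -0.89831594]), 'wrist_torque': array([-0.02760121,  0.0077214 , -0.01655237]), 'finger_force': 0.0, 'opening': 0.9964678738009869}
scene dish_square [([437, -310, 61], 0.61)]
scene dish_round [([579, -307, 70], 0.78), ([406, -691, 34], 0.68)]
scene dish_long [([416, -137, 61], 0.71)]
scene lid_square []
scene lid_round [([444, -154, 106], 0.94)]
scene lid_long [([580, -310, 66], 0.59), ([438, -345, 110], 0.58)]
scene pot_mat [([605, -169, 41], 0.63)]
scene salt_shaker [([514, -248, 90], 0.67), ([446, -155, 104], 0.41)]
scene tomato_tin [([697, -245, 84], 0.59)]
scene egg_timer [([354, -258, 74], 0.61)]
top dish_square [([447, -389, 91], 0.62)]
top dish_round [([412, -695, 13], 0.96), ([570, -344, 64], 0.67)]
top dish_long [([414, -164, 68], 0.83)]
top lid_square [([608, -333, 102], 0.69)]
top lid_round [([445, -158, 106], 0.67)]
top lid_long [([447, -348, 108], 0.86)]
top pot_mat [([606, -179, 45], 0.69), ([446, -162, 105], 0.61)]
top salt_shaker [([448, -162, 104], 0.73), ([518, -260, 110], 0.61)]
top tomato_tin [([704, -250, 84], 0.62)]
top egg_timer []
```

View pics/top0.png

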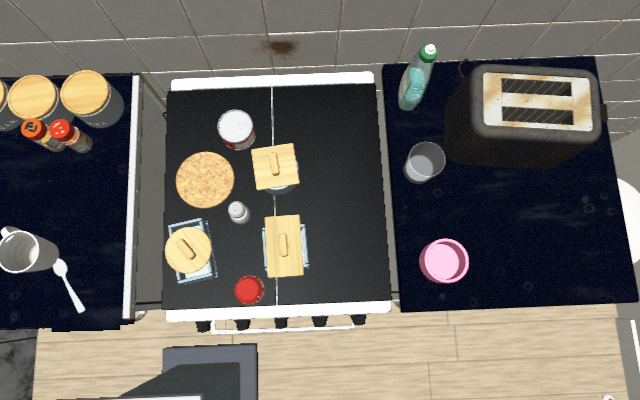

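View pics/scene0.png

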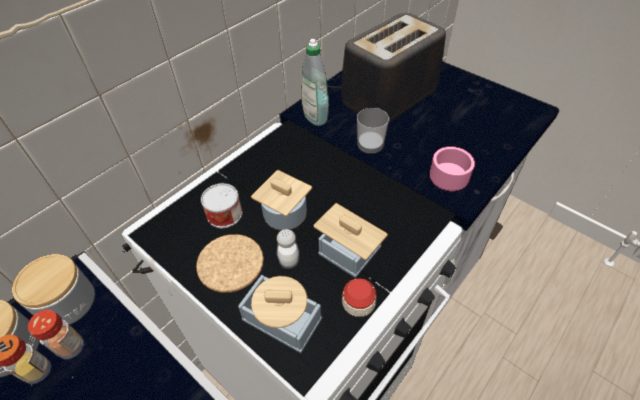

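Look-alikes: the pink pot at (444,261) in top is the look-alike. The real round dish is the grey-blue one under the square lid at (277,182), so I only use that one. I'll confirm it in a close wrist view.

```bash
cat > h.py <<'E'
from station import r
import numpy as np, cv2
from scipy.spatial.transform import Rotation as R
def rows(x,y,z,yaw):
    "shift to bring the TCP to x,y,z (mm) with tool y (closing line) at yaw (rad, mod pi) from world x"
    s=r.read_state(); Q=R.from_quat(s["eef_rot"]).as_matrix()
    d=Q.T@(np.array([x,y,z])-s["tcp_pos"])/1000
    cur=np.arctan2(Q[1,1],Q[0,1]); tw=-(yaw-cur); tw=(tw+np.pi/2)%np.pi-np.pi/2
    print("rows",d.round(4),"twist",round(tw,3),"q6",s["joints"][5].round(2),"t",round(s["time"],2),"tcp",s["tcp_pos"].round(1),"cur",cur.round(3))
def cam(n):
    c=r.camera_params(n); return c,np.array(c["camera_from_world"])
def project(c,T,P):
    p=(T@np.c_[P,np.ones(len(P))].T)[:3]
    return np.c_[c["fx"]*p[0]/-p[2]+c["cx"],c["fy"]*-p[1]/-p[2]+c["cy"]]
def back(c,T,uv,z):
    uv=np.atleast_2d(np.asarray(uv,float)); I=np.linalg.inv(T)
    d=np.c_[(uv[:,0]-c["cx"])/c["fx"],-(uv[:,1]-c["cy"])/c["fy"],-np.ones(len(uv))]@I[:3,:3].T
    o=I[:3,3]; return o+d*((z-o[2])/d[:,2])[:,None]
E
python3 - <<'E'
from h import *
c,T=cam("wrist"); print({k:v for k,v in c.items() if k!="camera_from_world"})
I=np.linalg.inv(T); s=r.read_state(); Q=R.from_quat(s["eef_rot"]).as_matrix()
print("cam in tool",Q.T@(I[:3,3]-s["tcp_pos"]),"look",Q.T@(-I[:3,2]),"right",Q.T@I[:3,0])
rows(500,-250,380,np.pi/2)
E
```

```text
{'fx': 275.4361676701873, 'fy': 275.4361676701873, 'cx': 318.4613015499422, 'cy': 194.10515896522372}
cam in tool [ 8.03846266e+01 -1.01668657e-01 -1.31986595e+02] look [-3.11510697e-01 -6.22574166e-04  9.50242442e-01] right [-8.63577073e-05  9.99999800e-01  6.26863909e-04]
rows [-0.5587 -0.6939 -0.1377] twist -0.43 q6 -0.04 t 1.1 tcp [281.3 613.6 242.3] cur 1.141
```

```bash
python3 -m inch '[[-0.56,-0.69,-0.14,-0.43],[-0.56,-0.69,-0.14,-0.43],[-0.56,-0.69,-0.14,-0.43],[-0.56,-0.69,-0.14,-0.43],[-0.56,-0.69,-0.14,-0.43],[-0.56,-0.69,-0.14,-0.43],[-0.56,-0.69,-0.14,-0.43],[-0.56,-0.69,-0.14,-0.43],[-0.56,-0.69,-0.14,-0.43],[-0.56,-0.69,-0.14,-0.43],[-0.56,-0.69,-0.14,-0.43],[-0.56,-0.69,-0.14,-0.43],[-0.56,-0.69,-0.14,-0.43],[-0.56,-0.69,-0.14,-0.43],[-0.56,-0.69,-0.14,-0.43],[-0.56,-0.69,-0.14,-0.43],[-0.56,-0.69,-0.14,-0.43],[-0.56,-0.69,-0.14,-0.43],[-0.56,-0.69,-0.14,-0.43],[-0.56,-0.69,-0.14,-0.43]]'
python3 -m inch '[[0,0,0,0],[0,0,0,0]]'
python3 - <<'E'
from h import *
print(r.read_state()["tcp_pos"])
c,T=cam("wrist"); np.savez("w1.npz",T=T); im=r.snapshot("wrist"); cv2.imwrite("pics/w1.png",im)
E
```

```text
time: 3.1
tcp_pos: [502.8, -247.8, 381.8]
eef_rot: [0.001, 1.0, 0.0, -0.0]
wrist_force: [0.8, 0.0, -0.7]
opening: 0.995
finger_force: 0.0
time: 3.3
tcp_pos: [502.7, -245.9, 382.6]
eef_rot: [-0.001, 1.0, -0.0, 0.0]
wrist_force: [-0.4, -0.1, 0.0]
opening: 0.998
finger_force: 0.0
[ 502.72166589 -245.88847733  382.63151205]
```

View pics/w1.png

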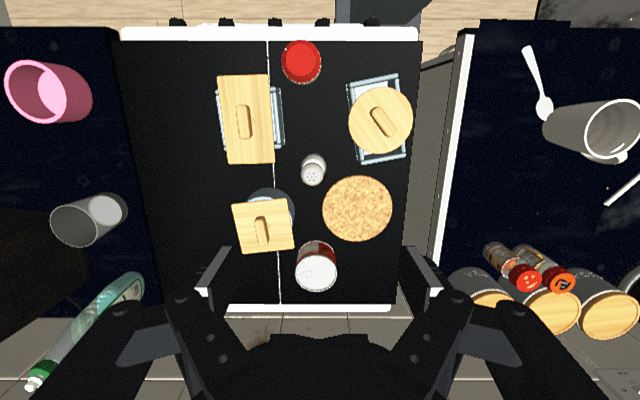

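```bash
cat >> h.py <<'E'
def masks(n,q,zs,T):
    c,_=cam(n)
    for d in r.outline_of(n,q):
        m=np.array(d["region"]).astype(np.uint8)
        if m.sum()<50: continue
        k=max(cv2.findContours(m,cv2.RETR_EXTERNAL,cv2.CHAIN_APPROX_NONE)[0],key=len)
        uv=k[:,0,:].astype(float)
        for z in zs:
            p=back(c,T,uv,z)[:,:2].astype(np.float32)
            (x,y),(w,h),a=cv2.minAreaRect(p); (ex,ey),er=cv2.minEnclosingCircle(p)
            print(q,round(d["score"],2),"px",uv.mean(0).round(),"z",z,"rect",round(x,1),round(y,1),round(w),round(h),round(a,1),"circ",round(ex,1),round(ey,1),round(er,1))
E
python3 - <<'E'
from h import *
T=np.load("w1.npz")["T"]
for q,z in dict(lid_square=105,lid_round=105,lid_long=105,pot_mat=42,dish_square=87,dish_round=87,dish_long=87).items(): masks("wrist",q,[z],T)
im=cv2.imread("pics/w1.png"); cv2.imwrite("pics/w1c.png",cv2.resize(im[55:300,205:425],None,fx=2.4,fy=2.4,interpolation=cv2.INTER_CUBIC))
E
```

```text
lid_square 0.78 px [263. 226.] z 105 rect 613.0 -335.7 91 90 6.8 circ 612.5 -336.4 62.0
lid_square 0.66 px [275. 200.] z 105 rect 567.7 -315.9 78 37 64.1 circ 582.0 -322.8 38.9
lid_round 0.76 px [380. 120.] z 105 rect 446.7 -157.7 93 92 64.1 circ 446.5 -157.1 47.1
lid_round 0.37 px [316. 266.] z 105 rect 687.8 -251.0 99 71 0.1 circ 688.0 -250.3 49.9
lid_long 0.91 px [246. 119.] z 105 rect 446.7 -349.4 123 72 1.7 circ 446.9 -350.5 68.7
lid_long 0.66 px [276. 201.] z 105 rect 570.2 -314.0 81 42 60.0 circ 585.6 -322.9 40.6
pot_mat 0.98 px [357. 208.] z 42 rect 606.3 -175.2 128 126 25.1 circ 606.6 -174.9 65.3
dish_square 0.73 px [277. 118.] z 87 rect 443.3 -308.1 88 17 2.0 circ 443.4 -311.2 44.3
dish_round 0.94 px [47. 92.] z 87 rect 407.6 -641.0 125 88 87.4 circ 406.6 -640.9 63.0
dish_round 0.58 px [276. 201.] z 87 rect 575.7 -316.4 85 46 60.0 circ 592.5 -326.1 42.3
dish_long 0.56 px [371.  87.] z 87 rect 401.6 -168.8 35 78 17.5 circ 405.7 -167.5 41.1
```

View pics/w1c.png

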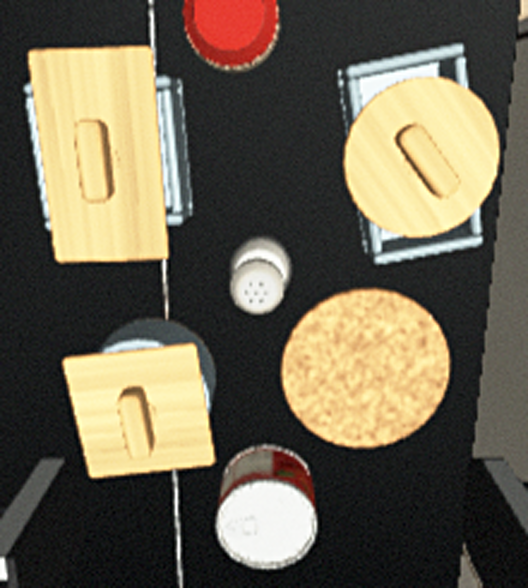

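The crop confirms three grey-blue dishes: square dish (110,150) under the long lid, long dish (410,155) under the round lid, and round dish (165,365) under the square lid. The mat at (365,368) is empty. I'll start with the round lid.

```bash
python3 - <<'E'
from h import *
c,_=cam("wrist");T=np.load("w1.npz")["T"]
for n,z,e in(("round",129,[(375,112.5),(391.3,133.3)]),("long",129,[(243.3,104.6),(249.5,139)]),("sq",129,[(257.1,217.5),(264.6,244.6)])):
    p=back(c,T,e,z); d=p[1]-p[0]; print(n,p.mean(0).round(1),np.degrees(np.arctan2(d[1],d[0])),np.hypot(*d[:2]))
p=back(c,T,[(375,112.5),(391.3,133.3)],129);d=p[1]-p[0]
rows(446.5,-157.3,170,np.arctan2(d[1],d[0])+np.pi/2)
E
```

```text
round [ 447.1 -158.2  129. ] 41.45196712723022 36.51411939195367
long [ 446.1 -343.9  129. ] 6.040502444874476 45.48669241716406
sq [ 609.3 -334.7  129. ] 10.626493461161905 46.788205623551974
rows [0.0563 0.0895 0.2124] twist -0.723 q6 -2.07 t 3.7 tcp [ 502.8 -246.8  382.4] cur 1.571
```

```bash
python3 -m inch '[[0.056,0.09,0.17,-0.71],[0.056,0.09,0.17,-0.71],[0.056,0.09,0.17,-0.71],[0.056,0.09,0.17,-0.71],[0.056,0.09,0.17,-0.71],[0.056,0.09,0.17,-0.71],[0.056,0.09,0.17,-0.71],[0.056,0.09,0.17,-0.71],[0.056,0.09,0.17,-0.71]]' 0.1 40
python3 - <<'E'
from h import *
c,T=cam("wrist"); im=r.snapshot("wrist"); cv2.imwrite("pics/w2.png",cv2.resize(im,None,fx=1.2,fy=1.2))
np.savez("w2.npz",T=T)
rows(446.5,-157.3,119,np.radians(130.5))
for q,z in dict(lid_round=105).items(): masks("wrist",q,[z],T)
E
```

```text
time: 4.6
tcp_pos: [447.2, -157.4, 213.1]
eef_rot: [-0.347, 0.938, -0.0, 0.0]
wrist_force: [0.2, -1.4, 0.1]
opening: 0.55
finger_force: 0.0
rows [0.0005 0.0005 0.0939] twist 0.002 q6 -2.67 t 4.65 tcp [ 447.2 -157.3  212.9] cur 2.279
lid_round 0.74 px [319. 192.] z 105 rect 445.8 -157.4 93 92 12.3 circ 445.9 -157.4 47.4
```

View pics/w2.png

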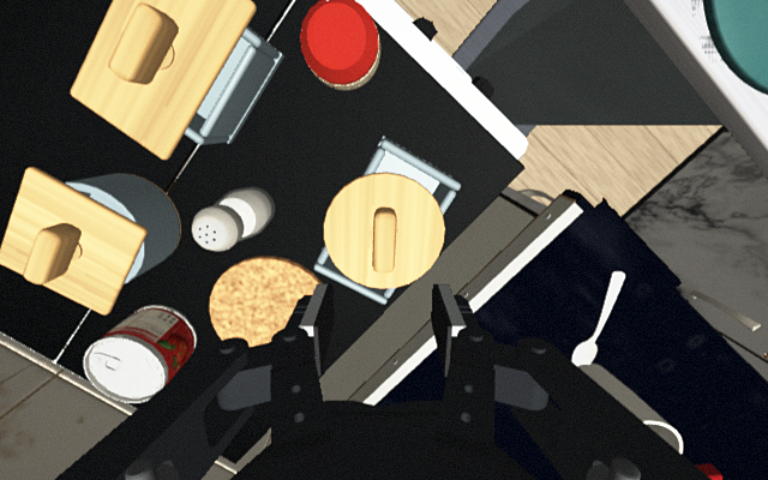

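Handle at (384,240) stands upright between the fingers, so the yaw is right. Descend and grip.

```bash
python3 -m inch '[[0.001,0.001,0.04,0],[0.001,0.001,0.07,0],[0.001,0.001,0.085,0],[0.001,0.001,0.094,0],[0.001,0.001,0.094,0]]'
python3 -m inch '[[0,0,0,0],[0,0,0,0],[0,0,0,0],[0,0,0,0],[0,0,0,0],[0,0,0,0]]' -1 40
python3 -m inch '[[0,0,-0.02,0],[0,0,-0.05,0],[0,0,-0.08,0],[0,0,-0.08,0]]'
python3 - <<'E'
from h import *
rows(606,-175,200,np.radians(130.5))
E
```

```text
time: 5.2
tcp_pos: [445.4, -156.9, 118.1]
eef_rot: [-0.348, 0.938, 0.0, -0.0]
wrist_force: [0.6, -0.1, 0.1]
opening: 0.547
finger_force: 0.0
time: 5.8
tcp_pos: [446.0, -157.1, 119.8]
eef_rot: [-0.348, 0.938, -0.001, 0.001]
wrist_force: [-1.8, -0.0, 6.1]
opening: 0.178
finger_force: 39.0
time: 6.2
tcp_pos: [446.6, -157.4, 202.9]
eef_rot: [-0.348, 0.938, -0.002, 0.002]
wrist_force: [0.1, -0.6, -1.1]
opening: 0.181
finger_force: 39.3
rows [-0.1093 -0.1173  0.0039] twist 0.003 q6 -2.67 t 6.2 tcp [ 446.6 -157.4  202.9] cur 2.281
```

```bash
python3 -m inch '[[-0.03,-0.035,0,0.1],[-0.06,-0.07,0,0.25],[-0.09,-0.1,0,0.4],[-0.109,-0.117,0.01,0.55],[-0.109,-0.117,0.04,0.7],[-0.109,-0.117,0.07,0.71],[-0.109,-0.117,0.1,0.71],[-0.109,-0.117,0.115,0.71],[-0.109,-0.117,0.122,0.71],[-0.109,-0.117,0.126,0.71]]'
python3 -m inch '[[0,0,0.001,0],[0,0,0.002,0],[0,0,0.002,0]]'
```

```text
time: 7.2
tcp_pos: [604.8, -174.7, 74.6]
eef_rot: [-0.0, 1.0, -0.0, 0.0]
wrist_force: [-20.4, 6.6, 41.9]
opening: 0.178
finger_force: 45.7
time: 7.5
tcp_pos: [605.4, -174.9, 74.6]
eef_rot: [-0.0, 1.0, -0.001, 0.002]
wrist_force: [-12.3, 3.9, 24.0]
opening: 0.18
finger_force: 43.4
```

```bash
python3 -m inch '[[0,0,-0.001,0],[0,0,-0.001,0],[0,0,-0.001,0]]' 0.1 40
python3 -m inch '[[0,0,-0.04,0],[0,0,-0.08,0],[0,0,-0.12,0],[0.05,-0.05,-0.14,0],[0.09,-0.09,-0.14,0],[0.13,-0.13,-0.14,0],[0.158,-0.172,-0.14,-0.03],[0.158,-0.172,-0.14,-0.03],[0.158,-0.172,-0.14,-0.03],[0.158,-0.172,-0.14,-0.03]]'
python3 - <<'E'
from h import *
c,T=cam("wrist"); im=r.snapshot("wrist"); cv2.imwrite("pics/w3.png",cv2.resize(im,None,fx=1.2,fy=1.2))
np.savez("w3.npz",T=T)
masks("wrist","lid_long",[105],T); masks("wrist","lid_round",[60],T); masks("wrist","dish_long",[87],T); masks("wrist","lid_square",[105],T)
rows(446.5,-349.4,119,np.radians(91.7))
E
```

```text
time: 7.8
tcp_pos: [604.6, -174.7, 72.0]
eef_rot: [-0.0, 1.0, -0.0, 0.0]
wrist_force: [0.3, -0.4, -0.9]
opening: 0.549
finger_force: 0.0
time: 8.8
tcp_pos: [446.0, -347.0, 211.4]
eef_rot: [-0.014, 1.0, 0.0, 0.0]
wrist_force: [0.0, 0.7, -0.6]
opening: 0.55
finger_force: 0.0
lid_long 0.72 px [315. 190.] z 105 rect 445.6 -349.7 123 72 1.7 circ 445.9 -350.0 69.8
lid_round 0.94 px [460. 287.] z 60 rect 574.4 -166.8 90 33 69.8 circ 587.4 -171.5 45.0
dish_long 0.72 px [502. 185.] z 87 rect 444.3 -169.5 132 95 11.1 circ 444.7 -169.8 79.8
lid_square 0.61 px [323. 319.] z 105 rect 586.7 -339.7 47 91 7.4 circ 586.0 -339.5 47.6
rows [ 0.0006 -0.0036  0.0923] twist 0.002 q6 -2.31 t 9.05 tcp [ 447.  -345.8  211.3] cur 1.602
```

View pics/w3.png

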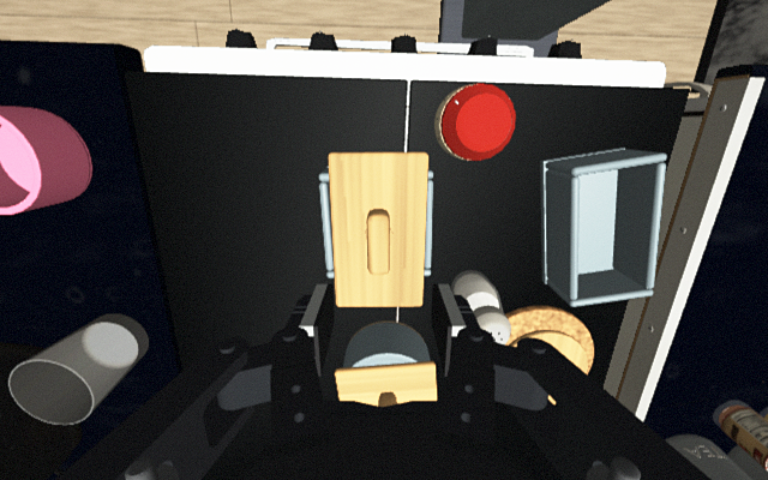

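Long lid handle at (378,240) is between the fingers. The long dish is open at (605,230).

```bash
python3 -m inch '[[0,-0.0035,0.04,0],[0,-0.0035,0.07,0],[0,-0.0035,0.085,0],[0,-0.0035,0.092,0],[0,-0.0035,0.092,0]]'
python3 -m inch '[[0,0,0,0],[0,0,0,0],[0,0,0,0],[0,0,0,0],[0,0,0,0],[0,0,0,0]]' -1 40
python3 -m inch '[[0,0,-0.02,0],[0,0,-0.05,0],[0,0,-0.09,0],[0,0,-0.13,0],[0,0.04,-0.16,0],[0,0.08,-0.16,0],[0,0.12,-0.16,0],[0,0.14,-0.16,0],[0,0.14,-0.16,0],[0,0.14,-0.16,0]]'
python3 - <<'E'
from h import *
c,T=cam("wrist"); im=r.snapshot("wrist"); cv2.imwrite("pics/w4.png",cv2.resize(im,None,fx=1.2,fy=1.2))
np.savez("w4.npz",T=T); s=r.read_state(); z=s["tcp_pos"][2]-119+105; print(s["tcp_pos"])
masks("wrist","lid_long",[z],T); masks("wrist","dish_long",[87],T); masks("wrist","dish_square",[87],T)
E
```

```text
time: 9.55
tcp_pos: [446.7, -349.9, 119.4]
eef_rot: [-0.015, 1.0, 0.0, -0.0]
wrist_force: [0.5, -0.4, 0.1]
opening: 0.552
finger_force: 0.0
time: 10.15
tcp_pos: [446.9, -350.4, 120.8]
eef_rot: [-0.015, 1.0, -0.001, 0.001]
wrist_force: [0.6, 0.7, 5.9]
opening: 0.171
finger_force: 39.8
time: 11.15
tcp_pos: [442.3, -210.1, 279.8]
eef_rot: [-0.016, 1.0, -0.0, 0.0]
wrist_force: [0.7, -0.6, -1.5]
opening: 0.182
finger_force: 39.6
[ 442.26768221 -210.50045882  279.56152857]
lid_long 0.65 px [319. 227.] z 265.5615285655183 rect 439.8 -209.8 121 70 1.8 circ 436.2 -210.5 65.2
dish_long 0.67 px [374. 160.] z 87 rect 444.4 -155.9 129 72 12.3 circ 444.8 -157.5 71.9
dish_long 0.18 px [236. 261.] z 87 rect 564.9 -318.8 86 56 72.6 circ 578.5 -323.7 43.6
dish_square 0.6 px [207. 167.] z 87 rect 442.6 -343.9 96 104 3.0 circ 443.0 -343.3 69.0
```

View pics/w4.png

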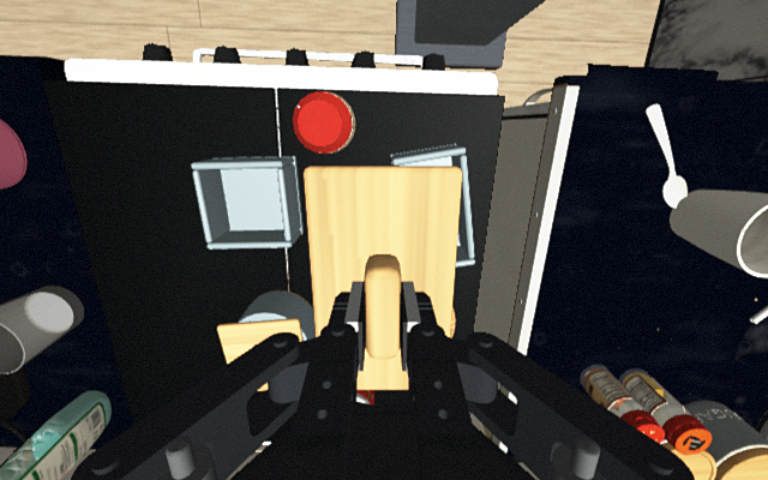

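```bash
cat >> h.py <<'E'
from scipy.optimize import minimize
S=4
def fit(c,T,mask,shape,x0,z0=32,h=55):
    "pose (x,y,yawdeg) whose projected box/cylinder silhouette best overlaps the mask"
    M=cv2.resize(mask.astype(np.float32),None,fx=S,fy=S,interpolation=cv2.INTER_LINEAR)>.5
    if shape=="round": t=np.linspace(0,6.283,60); b=47*np.c_[np.cos(t),np.sin(t)]
    else: b=np.array([[1,1],[1,-1],[-1,-1],[-1,1]])*np.array(shape)/2
    def cost(p):
        a=np.radians(p[2]); q=b@np.array([[np.cos(a),np.sin(a)],[-np.sin(a),np.cos(a)]])+p[:2]
        P=np.vstack([np.c_[q,np.full(len(q),z)] for z in(z0,z0+h)])
        uv=((project(c,T,P)+.5)*S-.5)
        hull=cv2.convexHull(uv.astype(np.float32)); m=np.zeros(M.shape,np.uint8)
        cv2.fillConvexPoly(m,np.round(hull*16).astype(np.int32),1,shift=4); m=m>0
        return 1-(m&M).sum()/(m|M).sum()
    x0=np.array(x0,float); s=minimize(cost,x0,method="Nelder-Mead",options=dict(initial_simplex=[x0,x0+[8,0,0],x0+[0,8,0],x0+[0,0,8]],xatol=.05,fatol=1e-5))
    return s.x.round(1),round(1-s.fun,3)
def near(n,q,T,xy,z=60):
    c,_=cam(n); t=project(c,T,np.array([[*xy,z]]))[0]
    o=[np.array(d["region"]) for d in r.outline_of(n,q)]
    o=[m for m in o if m.any() and np.hypot(*(np.argwhere(m).mean(0)[::-1]-t))<30]
    return (c,o[0]) if o else (c,None)
def look(n,T,which):
    for q in which:
        sh,x0=dict(dish_long=((124,72),(444,-157,10)),dish_square=((90,90),(443,-348,3)),dish_round=("round",(590,-330,0)))[q]
        c,m=near(n,q,T,x0[:2])
        print(n,q,"none" if m is None else fit(c,T,m,sh,x0))
E
python3 - <<'E'
from h import *
T=np.load("w4.npz")["T"]; look("wrist",T,["dish_square"])
_,T=cam("top"); cv2.imwrite("pics/top4.png",r.snapshot("top")); look("top",T,["dish_square","dish_long"])
_,T=cam("scene"); cv2.imwrite("pics/scene4.png",r.snapshot("scene")); look("scene",T,["dish_square","dish_long"])
c,_=cam("wrist"); T=np.load("w3.npz")["T"]; im=cv2.resize(cv2.imread("pics/w3.png"),(640,400),interpolation=cv2.INTER_AREA)
m=((im.max(2)>45)).astype(np.uint8); m[:,:445]=0; m[:115]=0; m[258:]=0
n,l=cv2.connectedComponents(cv2.morphologyEx(m,cv2.MORPH_OPEN,np.ones((3,3))))
k=l==l[190,480]; f=np.zeros_like(m)
print(k.sum()); hh=cv2.convexHull(np.argwhere(k)[:,::-1].astype(np.int32)); cv2.fillConvexPoly(f,hh,1); print(hh[:,0].min(0),hh[:,0].max(0)); print("w3 colour",fit(c,T,f>0,(124,72),(444,-157,10)))
E
```

```text
wrist dish_square (array([ 444.9, -351. ,    3.4]), np.float64(0.98))
top dish_square (array([ 445. , -349. ,    3.6]), np.float64(0.947))
top dish_long none
scene dish_square none
scene dish_long (array([ 446.6, -155.3,    9.5]), np.float64(0.9))
18750
[450 115] [619 257]
w3 colour (array([ 439.5, -119.9,    8.1]), np.float64(0.689))
```

```bash
python3 -m inch '[[0,-0.04,0,0],[0,-0.08,0,0],[0,-0.1,0,0],[0,-0.1,0,0],[0,-0.1,0,0],[0,-0.1,0,0]]'
python3 - <<'E'
from h import *
for i in range(2):
    _,T=cam("wrist"); im=r.snapshot("wrist"); cv2.imwrite("pics/w5.png",im)
    print(r.read_state()["tcp_pos"]); look("wrist",T,["dish_long"])
_,T=cam("top"); cv2.imwrite("pics/top5.png",r.snapshot("top")); look("top",T,["dish_long"])
E
```

```text
time: 12.3
tcp_pos: [445.4, -309.3, 279.4]
eef_rot: [-0.015, 1.0, 0.0, 0.0]
wrist_force: [-0.1, 0.3, -1.2]
opening: 0.176
finger_force: 39.8
[ 445.39051593 -309.25260847  279.53413875]
wrist dish_long (array([ 446.9, -156.8,   11.2]), np.float64(0.97))
[ 445.39808346 -309.3461953   279.58230208]
wrist dish_long (array([ 447.3, -157.1,   11.4]), np.float64(0.967))
top dish_long (array([ 445.5, -155.3,   11. ]), np.float64(0.565))
```

```bash
python3 - <<'E'
from h import *
rows(447.2,-156.8,128,np.radians(101.2))
E
```

```text
rows [-0.0065  0.1528  0.1515] twist -0.165 q6 -2.26 t 12.6 tcp [ 445.3 -309.7  279.5] cur 1.602
```

```bash
python3 -m inch '[[-0.002,0.04,0,-0.04],[-0.004,0.08,0,-0.08],[-0.006,0.12,0,-0.12],[-0.0065,0.145,0,-0.165],[-0.0065,0.153,0.04,-0.165],[-0.0065,0.153,0.08,-0.165],[-0.0065,0.153,0.12,-0.165],[-0.0065,0.153,0.14,-0.165],[-0.0065,0.153,0.149,-0.165],[-0.0065,0.153,0.15,-0.165],[-0.0065,0.153,0.15,-0.165]]'
python3 - <<'E'
from h import *
for i in range(3): r.snapshot("scene"); rows(447.2,-156.8,128,np.radians(101.2))
_,T=cam("wrist"); cv2.imwrite("pics/w6.png",cv2.resize(r.snapshot("wrist"),None,fx=1.2,fy=1.2))
E
```

```text
time: 13.7
tcp_pos: [447.6, -157.1, 130.5]
eef_rot: [-0.097, 0.995, -0.0, 0.001]
wrist_force: [-0.0, -0.4, -1.9]
opening: 0.177
finger_force: 39.9
rows [0.0004 0.0005 0.0028] twist -0.0 q6 -2.16 t 13.75 tcp [ 447.7 -157.2  130.8] cur 1.766
rows [0.0004 0.0005 0.0028] twist -0.0 q6 -2.16 t 13.8 tcp [ 447.7 -157.2  130.8] cur 1.766
rows [0.0004 0.0005 0.0026] twist -0.0 q6 -2.16 t 13.85 tcp [ 447.7 -157.2  130.6] cur 1.766
```

View pics/w6.png

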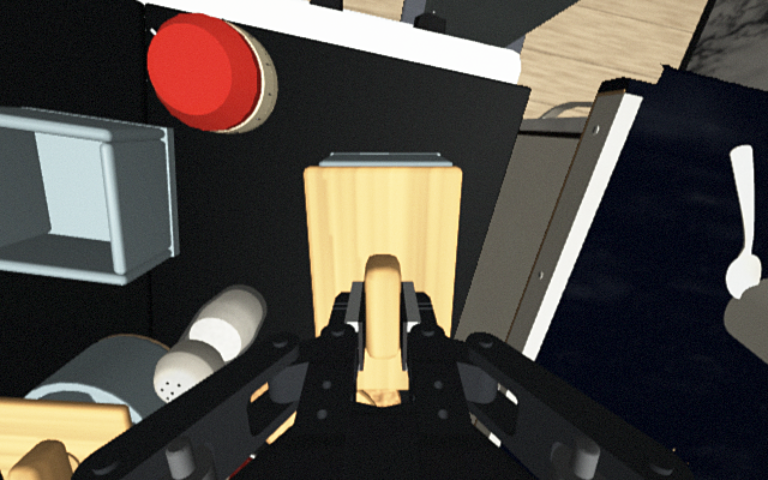

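Lid centred over the dish: the rim edge spans 320–452 behind the lid at 305–462. Lower it.

```bash
python3 -m inch '[[0,0,0.005,0],[0,0,0.008,0],[0,0,0.011,0],[0,0,0.013,0],[0,0,0.015,0],[0,0,0.017,0]]'
python3 -m inch '[[0,0,0.0015,0],[0,0,0.002,0],[0,0,0.002,0]]'
```

```text
time: 14.5
tcp_pos: [447.1, -156.9, 112.2]
eef_rot: [-0.097, 0.995, 0.0, 0.0]
wrist_force: [0.1, 0.7, -1.5]
opening: 0.178
finger_force: 39.9
time: 14.8
tcp_pos: [447.3, -157.0, 111.1]
eef_rot: [-0.097, 0.995, -0.0, 0.0]
wrist_force: [-4.1, 2.4, 6.7]
opening: 0.178
finger_force: 41.1
```

Seated: it stopped at 111 mm, 10 mm below the perch height. Release and go over the square lid.

```bash
python3 -m inch '[[0,0,0,0],[0,0,0,0],[0,0,0,0]]' 0.1 40
python3 - <<'E'
from h import *
rows(612,-336,211,np.radians(96.8))
E
```

```text
time: 15.1
tcp_pos: [447.1, -156.9, 110.2]
eef_rot: [-0.097, 0.995, 0.0, -0.0]
wrist_force: [0.9, -0.2, 0.8]
opening: 0.547
finger_force: 0.0
rows [-0.127  -0.2076 -0.1008] twist 0.077 q6 -2.16 t 15.1 tcp [ 447.1 -156.9  110.2] cur 1.766
```

```bash
python3 -m inch '[[0,0,-0.04,0],[0,0,-0.08,0],[0,0,-0.101,0],[-0.03,-0.04,-0.101,0.03],[-0.06,-0.08,-0.101,0.05],[-0.08,-0.12,-0.101,0.077],[-0.1,-0.16,-0.101,0.077],[-0.127,-0.2,-0.101,0.077],[-0.127,-0.2076,-0.101,0.077],[-0.127,-0.2076,-0.101,0.077],[-0.127,-0.2076,-0.101,0.077]]'
python3 - <<'E'
from h import *
c,T=cam("wrist"); im=r.snapshot("wrist"); cv2.imwrite("pics/w7.png",cv2.resize(im,None,fx=1.2,fy=1.2))
masks("wrist","lid_square",[105],T); masks("wrist","lid_long",[95],T); masks("wrist","lid_round",[60],T); look("wrist",T,["dish_square"])
rows(612,-336,119,np.radians(96.8))
E
```

```text
time: 16.2
tcp_pos: [611.5, -335.4, 211.3]
eef_rot: [-0.059, 0.998, 0.0, -0.0]
wrist_force: [-0.3, -0.1, 0.5]
opening: 0.551
finger_force: 0.0
lid_square 0.95 px [317. 193.] z 105 rect 612.2 -336.6 89 89 6.8 circ 611.5 -336.3 59.7
lid_long 0.83 px [559.  50.] z 95 rect 469.5 -155.4 79 75 11.2 circ 469.0 -156.0 53.0
lid_round 0.94 px [465. 192.] z 60 rect 604.9 -176.7 94 92 56.4 circ 604.8 -176.6 47.8
wrist dish_square none
rows [-0.0001 -0.0007  0.0932] twist 0.0 q6 -2.23 t 16.45 tcp [ 611.8 -335.2  212.2] cur 1.69
```

View pics/w7.png

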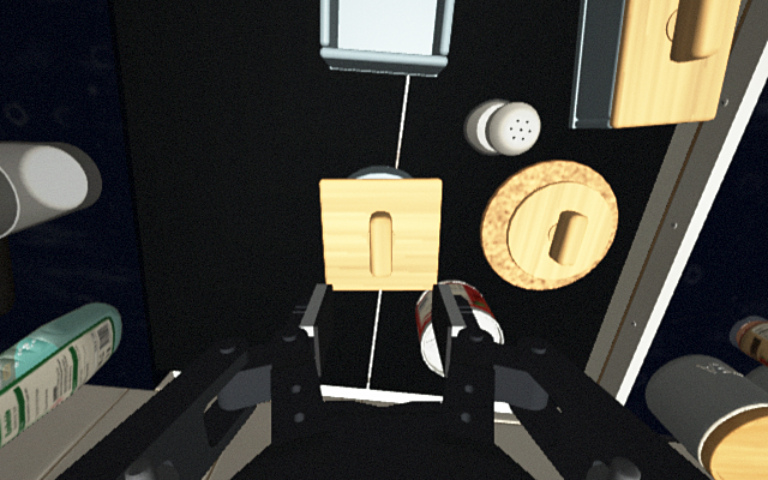

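```bash
python3 -m inch '[[0,0,0.04,0],[0,-0.0005,0.07,0],[0,-0.0005,0.085,0],[0,-0.0005,0.0925,0],[0,-0.0005,0.0925,0]]'
python3 -m inch '[[0,0,0,0],[0,0,0,0],[0,0,0,0],[0,0,0,0],[0,0,0,0],[0,0,0,0]]' -1 40
python3 -m inch '[[0,0,-0.02,0],[0,0,-0.05,0],[0,0,-0.09,0],[0,0,-0.13,0],[0,0.04,-0.16,0],[0,0.08,-0.16,0],[0,0.1,-0.16,0],[0,0.1,-0.16,0],[0,0.1,-0.16,0]]'
python3 - <<'E'
from h import *
for i in range(2):
    _,T=cam("wrist"); im=r.snapshot("wrist"); cv2.imwrite("pics/w8.png",cv2.resize(im,None,fx=1.2,fy=1.2))
    print(r.read_state()["tcp_pos"]); look("wrist",T,["dish_square","dish_round"])
E
```

```text
time: 16.95
tcp_pos: [612.1, -336.4, 118.9]
eef_rot: [-0.059, 0.998, 0.0, -0.0]
wrist_force: [0.1, 0.8, 0.7]
opening: 0.548
finger_force: 0.0
time: 17.55
tcp_pos: [612.6, -336.8, 120.5]
eef_rot: [-0.059, 0.998, -0.001, 0.001]
wrist_force: [-0.9, -0.1, 6.0]
opening: 0.177
finger_force: 39.4
time: 18.45
tcp_pos: [600.2, -237.2, 278.6]
eef_rot: [-0.059, 0.998, -0.0, -0.0]
wrist_force: [0.2, -0.4, -1.9]
opening: 0.174
finger_force: 39.5
[ 600.23180711 -237.66988395  278.3676475 ]
wrist dish_square (array([ 445.2, -351. ,    3.6]), np.float64(0.981))
wrist dish_round (array([ 614.1, -337.3,    8.7]), np.float64(0.751))
[ 600.25423845 -238.03091217  278.28877885]
wrist dish_square (array([ 445.2, -351. ,    3. ]), np.float64(0.981))
wrist dish_round (array([ 613.3, -337.1,  -19. ]), np.float64(0.74))
```

View pics/w8.png

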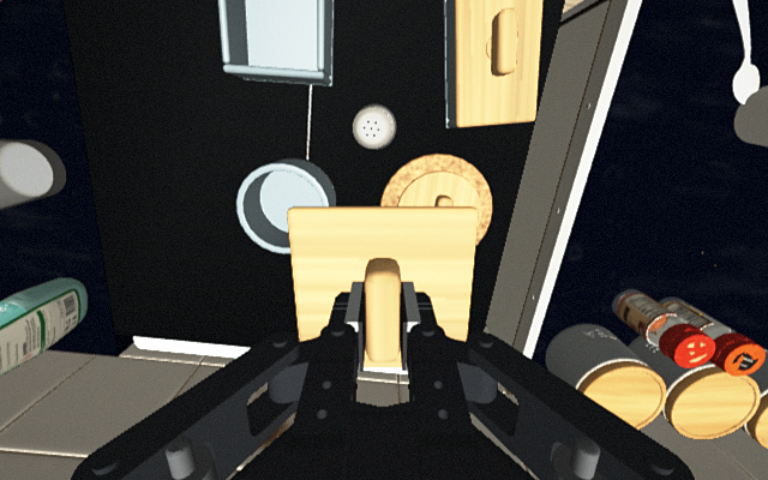

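```bash
python3 - <<'E'
from h import *
rows(445,-350.8,130,np.radians(93.4))
E
```

```text
rows [ 0.1673 -0.094   0.1485] twist 0.058 q6 -2.1 t 18.75 tcp [ 600.2 -237.9  278.4] cur 1.688
```

```bash
python3 -m inch '[[0.03,-0.02,0,0.02],[0.07,-0.04,0,0.04],[0.11,-0.06,0,0.058],[0.15,-0.08,0,0.058],[0.167,-0.094,0.02,0.058],[0.167,-0.094,0.06,0.058],[0.167,-0.094,0.1,0.058],[0.167,-0.094,0.13,0.058],[0.167,-0.094,0.145,0.058],[0.167,-0.094,0.148,0.058],[0.167,-0.094,0.148,0.058]]'
python3 - <<'E'
from h import *
r.snapshot("scene"); rows(445,-350.8,130,np.radians(93.4))
_,T=cam("wrist"); cv2.imwrite("pics/w9.png",cv2.resize(r.snapshot("wrist"),None,fx=1.2,fy=1.2)); look("wrist",T,["dish_round"]); masks("wrist","lid_square",[115],T)
E
```

```text
time: 19.85
tcp_pos: [445.8, -350.6, 131.7]
eef_rot: [-0.03, 1.0, -0.0, 0.0]
wrist_force: [0.9, 0.2, -0.2]
opening: 0.174
finger_force: 39.5
rows [ 0.001  -0.      0.0024] twist 0.001 q6 -2.34 t 19.9 tcp [ 446.  -350.7  132.4] cur 1.631
wrist dish_round (array([ 615.3, -336.9,    4.5]), np.float64(0.132))
lid_square 0.7 px [318. 234.] z 115 rect 446.9 -350.6 91 89 3.5 circ 438.7 -351.5 56.7
lid_square 0.33 px [513. 340.] z 115 rect 512.5 -210.5 45 8 57.7 circ 515.2 -212.2 22.7
```

View pics/w9.png

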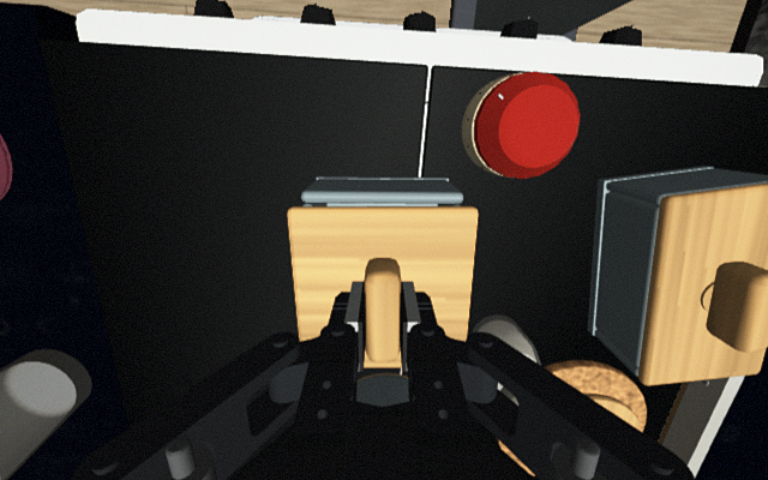

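Centred (rim 300–464, lid 288–478). Lower it.

```bash
python3 -m inch '[[0.001,0,0.005,0],[0.001,0,0.008,0],[0.001,0,0.011,0],[0.001,0,0.014,0],[0.001,0,0.016,0],[0.001,0,0.018,0]]'
python3 -m inch '[[0,0,0.0015,0],[0,0,0.0025,0],[0,0,0.003,0]]'
```

```text
time: 20.65
tcp_pos: [444.5, -350.3, 112.6]
eef_rot: [-0.03, 1.0, 0.0, -0.0]
wrist_force: [0.1, -0.9, -1.1]
opening: 0.177
finger_force: 39.5
time: 20.95
tcp_pos: [444.6, -350.4, 110.8]
eef_rot: [-0.03, 1.0, -0.0, 0.0]
wrist_force: [-4.9, 4.7, 13.2]
opening: 0.174
finger_force: 41.4
```

Seated. Release, move over the round lid on the mat and measure the round dish.

```bash
python3 -m inch '[[0,0,-0.001,0],[0,0,-0.001,0],[0,0,-0.001,0]]' 0.1 40
python3 - <<'E'
from h import *
rows(605,-176,166,np.radians(90))
E
```

```text
time: 21.25
tcp_pos: [444.5, -350.3, 110.8]
eef_rot: [-0.03, 1.0, -0.0, 0.0]
wrist_force: [-0.2, -0.5, -0.3]
opening: 0.554
finger_force: 0.0
rows [-0.1707  0.1643 -0.0552] twist 0.06 q6 -2.34 t 21.25 tcp [ 444.5 -350.3  110.8] cur 1.631
```

```bash
python3 -m inch '[[0,0,-0.04,0],[0,0,-0.08,0],[0,0,-0.12,0],[-0.04,0.03,-0.14,0.03],[-0.07,0.06,-0.14,0.06],[-0.1,0.09,-0.14,0.06],[-0.13,0.12,-0.14,0.06],[-0.171,0.16,-0.12,0.06],[-0.171,0.164,-0.09,0.06],[-0.171,0.164,-0.09,0.06],[-0.171,0.164,-0.09,0.06]]'
python3 - <<'E'
from h import *
c,T=cam("wrist"); im=r.snapshot("wrist"); cv2.imwrite("pics/w10.png",cv2.resize(im,None,fx=1.2,fy=1.2))
masks("wrist","lid_round",[60],T); look("wrist",T,["dish_round"])
rows(605,-176,74.5,np.radians(90))
E
```

```text
time: 22.35
tcp_pos: [605.1, -176.4, 200.8]
eef_rot: [-0.0, 1.0, 0.0, -0.001]
wrist_force: [0.2, 0.6, 1.4]
opening: 0.546
finger_force: 0.0
lid_round 0.72 px [320. 183.] z 60 rect 604.9 -175.5 92 93 48.3 circ 604.8 -175.1 46.7
lid_round 0.43 px [352.  85.] z 60 rect 508.0 -145.3 3 66 10.9 circ 507.6 -145.4 33.1
wrist dish_round (array([ 613.8, -337. ,  -12.2]), np.float64(0.957))
rows [0.0006 0.0015 0.1282] twist -0.001 q6 -1.9 t 22.5 tcp [ 605.3 -177.4  202.7] cur 1.57
```

View pics/w10.png

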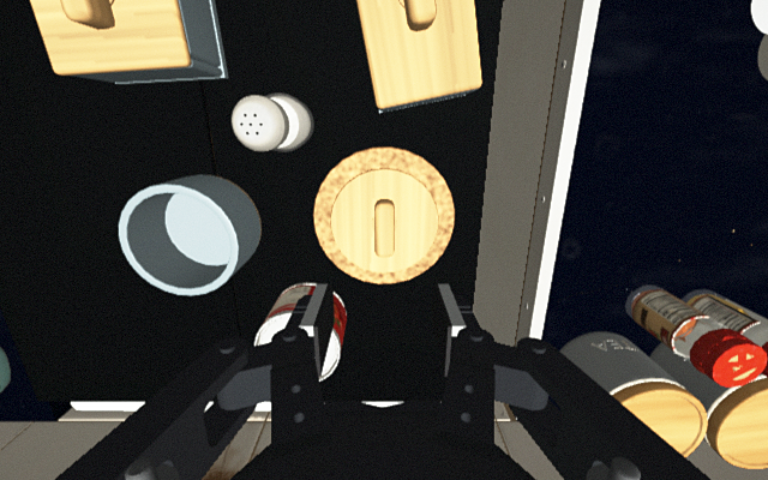

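Round lid handle at (384,228) is aligned; the round dish is open at (190,235). Grip, lift, and re-measure the dish.

```bash
python3 -m inch '[[0,0.001,0.04,0],[0,0.001,0.08,0],[0,0.001,0.11,0],[0,0.001,0.122,0],[0,0.001,0.127,0],[0,0.001,0.127,0]]'
python3 -m inch '[[0,0,0,0],[0,0,0,0],[0,0,0,0],[0,0,0,0],[0,0,0,0],[0,0,0,0]]' -1 40
python3 -m inch '[[0,0,-0.02,0],[0,0,-0.06,0],[0,0,-0.1,0],[0,0,-0.14,0],[0,0,-0.18,0],[0,0,-0.18,0],[0,0,-0.18,0]]'
python3 - <<'E'
from h import *
c,T=cam("wrist"); im=r.snapshot("wrist"); look("wrist",T,["dish_round"])
rows(614,-337,131,np.radians(90))
E
```

```text
time: 23.1
tcp_pos: [605.8, -175.8, 75.1]
eef_rot: [0.0, 1.0, -0.0, 0.001]
wrist_force: [0.7, -0.8, 0.8]
opening: 0.551
finger_force: 0.0
time: 23.7
tcp_pos: [606.0, -175.6, 75.5]
eef_rot: [-0.0, 1.0, -0.0, 0.001]
wrist_force: [-1.0, -0.2, 5.8]
opening: 0.177
finger_force: 40.8
time: 24.4
tcp_pos: [605.5, -175.3, 254.9]
eef_rot: [-0.0, 1.0, -0.0, 0.001]
wrist_force: [0.0, -0.7, -2.4]
opening: 0.18
finger_force: 39.6
wrist dish_round (array([ 613.8, -337.2,    2.7]), np.float64(0.973))
rows [-0.0092 -0.1619  0.1214] twist 0.0 q6 -1.89 t 24.5 tcp [ 605.  -175.1  252.5] cur 1.571
```

```bash
python3 -m inch '[[-0.003,-0.04,0,0],[-0.006,-0.08,0,0],[-0.009,-0.12,0,0],[-0.009,-0.15,0,0],[-0.009,-0.162,0.02,0],[-0.009,-0.162,0.06,0],[-0.009,-0.162,0.09,0],[-0.009,-0.162,0.11,0],[-0.009,-0.162,0.12,0],[-0.009,-0.162,0.12,0],[-0.009,-0.162,0.12,0]]'
python3 - <<'E'
from h import *
r.snapshot("scene"); rows(614.6,-337.1,110.5,np.radians(90))
_,T=cam("wrist"); cv2.imwrite("pics/w11.png",cv2.resize(r.snapshot("wrist"),None,fx=1.2,fy=1.2)); masks("wrist","lid_round",[116],T)
E
```

```text
time: 25.6
tcp_pos: [614.6, -337.4, 134.5]
eef_rot: [-0.0, 1.0, -0.0, 0.0]
wrist_force: [0.7, 0.1, -1.4]
opening: 0.173
finger_force: 39.7
rows [0.0002 0.0004 0.0246] twist 0.0 q6 -2.11 t 25.65 tcp [ 614.8 -337.5  135.1] cur 1.571
lid_round 0.59 px [319. 239.] z 116 rect 613.7 -336.3 94 91 56.4 circ 614.9 -337.6 47.7
```

View pics/w11.png

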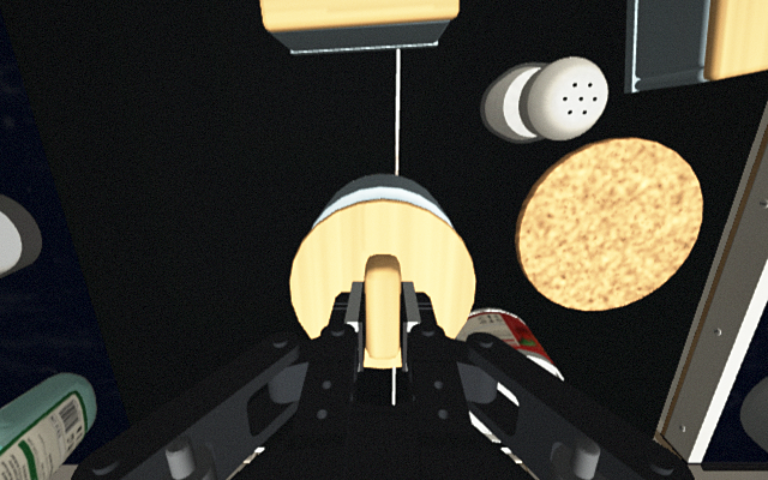

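Lid centred over the round dish (both about column 383). Lower it.

```bash
python3 -m inch '[[0,0,0.006,0],[0,0,0.01,0],[0,0,0.013,0],[0,0,0.016,0],[0,0,0.018,0],[0,0,0.02,0],[0,0,0.022,0]]'
python3 -m inch '[[0,0,0.0015,0],[0,0,0.0025,0],[0,0,0.003,0]]'
```

```text
time: 26.45
tcp_pos: [614.4, -337.3, 111.7]
eef_rot: [-0.0, 1.0, -0.0, 0.0]
wrist_force: [-0.6, -0.7, -2.1]
opening: 0.174
finger_force: 39.7
time: 26.75
tcp_pos: [614.5, -337.4, 110.5]
eef_rot: [-0.0, 1.0, -0.0, 0.0]
wrist_force: [-7.6, 5.0, 14.3]
opening: 0.175
finger_force: 42.0
```

Seated. Release, rise and check.

```bash
python3 -m inch '[[0,0,-0.001,0],[0,0,-0.001,0],[0,0,-0.001,0]]' 0.1 40
python3 -m inch '[[0,0,-0.04,0],[0,0,-0.08,0],[0,0,-0.12,0],[0.03,0.03,-0.16,0],[0.07,0.06,-0.2,0],[0.1,0.08,-0.23,0],[0.1,0.08,-0.23,0],[0.1,0.08,-0.23,0],[0.1,0.08,-0.23,0],[0.1,0.08,-0.23,0]]'
python3 - <<'E'
from h import *
c,T=cam("wrist"); im=r.snapshot("wrist"); cv2.imwrite("pics/w12.png",cv2.resize(im[20:330,150:470],None,fx=1.8,fy=1.8))
for q in("lid_square","lid_round","lid_long"): masks("wrist",q,[95],T)
E
```

```text
time: 27.05
tcp_pos: [614.4, -337.3, 109.8]
eef_rot: [-0.0, 1.0, -0.0, 0.0]
wrist_force: [-0.8, -0.3, 0.2]
opening: 0.552
finger_force: 0.0
time: 28.05
tcp_pos: [514.8, -257.7, 338.0]
eef_rot: [-0.0, 1.0, 0.001, -0.001]
wrist_force: [-0.2, 0.0, -0.6]
opening: 0.555
finger_force: 0.0
lid_square 0.71 px [248. 112.] z 95 rect 446.5 -349.7 92 92 3.6 circ 445.9 -349.2 61.8
lid_square 0.4 px [367. 211.] z 95 rect 583.0 -187.5 111 112 5.3 circ 584.7 -186.1 57.6
lid_round 0.75 px [266. 228.] z 95 rect 608.9 -336.0 92 86 79.9 circ 612.9 -336.8 47.5
lid_long 0.8 px [395. 111.] z 95 rect 446.5 -158.1 124 74 11.6 circ 447.1 -157.5 69.4
```

View pics/w12.png

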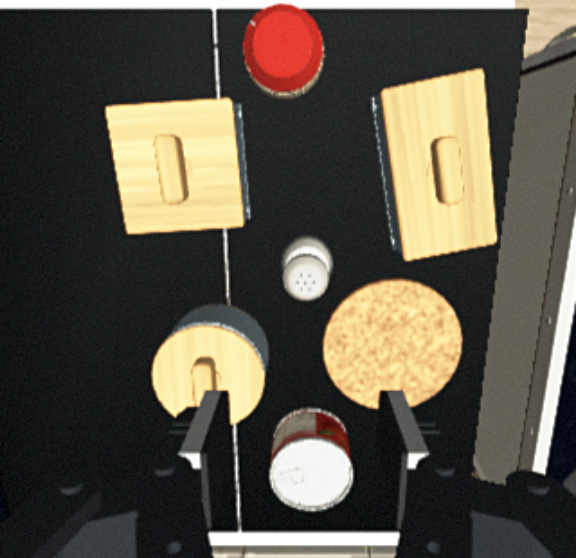

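All three lids sit on their own dishes: square (178,167), long (440,165) and round (210,370). The bystanders stand where they were, and the mat is empty.

```bash
python3 -c "
from station import r
print(r.job_done())"
```

```text
the job is handed in; nothing more can be done
None
```

Each of the three lids now sits fully home on its matching dish, the mat is empty, the other things are undisturbed, and the job was handed in at about 28 s of the 104 s.

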